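# Tidy the leftover hardware on a hobby workbench

## Robot

A 7-joint arm with a two-finger parallel gripper is mounted at the origin on the work surface. World frame = base frame: x ahead of the robot, y to its left, z up, the work surface at z = 0. Lengths are in m, angles in rad, forces in N, time in s.
With the tool pointing down it reaches from about 0.425 to 0.875 m from the base axis. Payload 4.7 kg.
Tool frame: the origin (TCP) lies between the finger pads; the fingertips stand 22 mm ahead of it and the grasp point (between the pads) lies 3 mm ahead of it; z points along the fingers, y is the direction in which the jaws open and shut (so a half turn about z gives the same grasp; the last joint's range is limited). The gripper opens to 85 mm and grips with 20 to 120 N. Pads are 22 mm wide; open, the fingers measure 114 mm over their backs; the gripper's body (76 mm by 85 mm) begins 54 mm behind the grasp point. The pads swing forward as they close: fully open they stand 13 mm farther back than shut.
Start: joints at [-1.243, 0.321, -0.07, 1.45, 0.023, 1.371, -0.057], TCP at [0.201, 0.618, 0.253] pointing down, gripper open.
Joint ranges: [-2.86, 2.86], [-0.3, 2.09], [-1.38, 1.24], [0.06, 2.45], [-1.56, 4.7], [0.09, 2.05], [-2.69, 2.69]. Speed limits (rad/s): [2.57, 2.57, 3.14, 3.14, 3.14, 3.14, 3.14].

## Interface

Orientations are given as a 3x3 rotation matrix whose columns are the frame's x, y, z axes.
In Python, from cell import get_obs, camera, camera_model, sign_off, spot_in gives the robot as it stands. The module is installed in compiled form; this text tells all that it offers.
- The arm moves only by the tool arm_command, never from a script. Its argument "commands" is one flat list of numbers, 6 for each row, row after row: the shift along the tool's x, y, z in cm, then the turn, a rotation vector about the tool's x, y, z in degrees. In form: [dx, dy, dz, rx, ry, rz, dx, dy, dz, rx, ry, rz, ...]. A call has 1 to 10 rows; each row is the pose to reach, as a shift and turn from the pose measured when the call began, along the tool's axes at that moment; what a row does not reach only later rows make up. A row lasts 1/10 s, in which the tool goes at most 50 mm and 8.59 degrees, less where a joint would pass 70% of its speed; a pose out of reach is approached as far as the arm can. A call with a gripper value outside its range is refused whole. "grip" is the opening, from 0 (shut) to 1 (fully open), set as the call begins (left out, the last holds). The fingers move at their own pace and stop on an object; the grip force is fixed at half the most. Time passes only in rows, so rows that repeat a pose let the fingers close. It gives the time, the measured TCP pose, the force and the opening at its end, in the units of the state.
- get_obs(): the state, without advancing time (a new reading comes with each control period).
- camera(name): name is "scene" or "top"; returns (picture, depth): 420x560x3 uint8, red, green, blue; 420x560 float32, m along the optical axis (not along the pixel's ray), 0 where there is no reading.
- camera_model(name): a dict with "mtx" (3x3 intrinsics, pixels), "extrinsics" (4x4, takes a point from camera to world coordinates). Camera axes: x right, y up, looking along -z (the intrinsics and any distortion apply to the point x, -y, -z); pixel columns grow to the right and rows downward; lengths in m; the calibration is good to about 2 mm. A picture is of the moment at which its call begins. camera_model takes no time and is no camera call.
- sign_off(): hands the job in, once; it reports no verdict.
Trained networks look in the newest picture that a camera, given by its name, has taken for a name from the list of things; names that differ only in an ending like _2 or _b are one class to them, and where a whole thing is asked for, a point or a joint stands for the part that bears it (a point fixed in the world has none). Each returns a list of dicts, best first, with "confidence" (0 to 1); they miss things now and then, are a little off and sometimes report something else, mostly with a low value. They report only what shows in the picture. A call takes as long as a camera call.
- spot_in(name, camera): "uv" ([column, row] in pixels, amid what is visible of it).
The state is a dict: "t": time; "joint_pos": joint angles; "joint_vel": joint speeds; "joint_torque": joint torques, N m; "eef_pos": TCP position; "orientation": TCP orientation; "wrist_force": force on the tool from outside, world axes, zero at the start; "moment": the same for the moment, N m; "opening": finger opening in m.
Only numpy, scipy, OpenCV 4.12 (cv2) and the standard library are available. Lean on these libraries where they do the work, as an engineer would, in place of code of your own. Each camera call takes 0.05 s, during which the arm holds its last target. There are 200 camera calls.

## Task

Sort the leftover hardware on the desk: set both large hex nuts in the round metal dish, both long coupling sleeves in the rectangular grey tray, and the ball bearing in the wooden box, whose cover has to be slid open first and slid fully shut again over the bearing. Every piece must end lying flat on the floor of its container, none on top of another or leaning on a wall.

Things in the scene. Friction and masses are not known exactly. Their poses are not given: they have to be found in the camera images.
- nut_a_center (a point): Large plain steel hex nut lying flat on the desk: 36 mm across flats, 42 mm across corners, 19 mm high, 21 mm hole, about 100 g. Its point is the centre, 9.5 mm up; z is the hole axis and flats face its +x and -x (and every 60 degrees). One of two alike.
- nut_b_center (a point): Large plain steel hex nut lying flat on the desk: 36 mm across flats, 42 mm across corners, 19 mm high, 21 mm hole, about 100 g. Its point is the centre, 9.5 mm up; z is the hole axis and flats face its +x and -x (and every 60 degrees). The other of two alike.
- sleeve_a_center (a point): Steel coupling sleeve (long nut) lying on the desk: a hexagonal tube 50 mm long, 24 mm across flats, 28 mm across corners, about 115 g, lying on a flat so 24 mm high. Its point is the centre, 12 mm up; its x axis runs along its length, two of its flats are level and its corners point along its +y and -y. One of two alike.
- sleeve_b_center (a point): Steel coupling sleeve (long nut) lying on the desk: a hexagonal tube 50 mm long, 24 mm across flats, 28 mm across corners, about 115 g, lying on a flat so 24 mm high. Its point is the centre, 12 mm up; its x axis runs along its length, two of its flats are level and its corners point along its +y and -y. The other of two alike.
- bearing_center (a point): Ball bearing lying flat on the desk: round steel ring 40 mm in diameter, 12 mm high, black seal and a dark bore, about 65 g. Its point is the centre, 6 mm up; z is its axis.
- dish_floor (a point): Round bare-metal parts dish for the nuts, fixed to the desk. The point is the centre of its inner floor, 3 mm above the desk. The floor is flat and 130 mm across; the wall is 3 mm thick, flares outward to 156 mm outer diameter at the rim, and the rim is 24 mm above the desk.
- tray_floor (a point): Rectangular grey plastic tray for the sleeves, fixed to the desk. The point is the centre of its inner floor, 5 mm above the desk. Inside it is 100 mm along its x and 150 mm along its y; walls 5 mm thick, rim 24 mm above the desk.
- bay_floor (a point): The one open bay inside the wooden bearing box (box fixed to the desk, 110 mm along x, 148 mm along y, 24 mm high), hidden under the cover when that is shut. The point is the centre of the bay's floor, 4 mm above the desk. The bay is 100 mm along x and 66 mm along y, its walls 20 mm high above its floor; on its +y side the box is a solid deck, on which the cover rests when open.
- cover (a joint): Sliding plywood cover of the bearing box, m: 0 is shut over the bay, 0.072 is fully open; it slides along the bay's +y to open, against about 1.2 N of friction, and stays where it is left. At the start it is shut or ajar by up to 12 mm.
- cover_grip (a point): Dark wooden grip bar standing on the middle of the cover: 44 mm along its x, 12 mm along its y (the sliding direction, same axes as the bay), 24 mm high, its top about 53 mm above the desk. The point is its centre, about 40 mm above the desk; it moves with the cover, and when shut lies straight above the bay's centre.

How it is judged:
On the way, in this order (a step that is already met when the one before it is completed fails the run):
1. the cover of the bearing box is slid open (value of joint cover above 0.035 m), for 0.1 s.
2. the bearing lies in the bay of the box (x of bearing_center in the frame of bay_floor between -0.05 and 0.05 m and y of bearing_center in the frame of bay_floor between -0.033 and 0.033 m and z of bearing_center in the frame of bay_floor between 0.002 and 0.012 m and (angle between bearing_center's own z axis and vertical below 0.15 rad or angle between bearing_center's own z axis and vertical above 2.99 rad)), for 0.1 s.
At the end, for the whole second after the job is handed in: Nuts flat on the dish floor (within 52 mm of its centre, 5 mm of resting height, 0.15 rad); sleeves level on the tray floor inside its walls (5 mm in height); bearing flat on the bay floor inside its walls; cover shut to within 8 mm; all at rest (all of step 2 and horizontal distance between each of nut_a_center, nut_b_center and dish_floor below 0.052 m and z of nut_a_center in the frame of dish_floor between 0.004 and 0.0145 m and (angle between nut_a_center's own z axis and vertical below 0.15 rad or angle between nut_a_center's own z axis and vertical above 2.99 rad) and z of nut_b_center in the frame of dish_floor between 0.004 and 0.0145 m and (angle between nut_b_center's own z axis and vertical below 0.15 rad or angle between nut_b_center's own z axis and vertical above 2.99 rad) and x of sleeve_a_center in the frame of tray_floor between -0.05 and 0.05 m and y of sleeve_a_center in the frame of tray_floor between -0.075 and 0.075 m and z of sleeve_a_center in the frame of tray_floor between 0.007 and 0.018 m and angle between sleeve_a_center's own x axis and vertical between 1.4 and 1.74 rad and x of sleeve_b_center in the frame of tray_floor between -0.05 and 0.05 m and y of sleeve_b_center in the frame of tray_floor between -0.075 and 0.075 m and z of sleeve_b_center in the frame of tray_floor between 0.007 and 0.018 m and angle between sleeve_b_center's own x axis and vertical between 1.4 and 1.74 rad and value of joint cover below 0.008 m and linear speed of each of nut_a, nut_b, sleeve_a, sleeve_b, bearing below 0.02 m/s); the robot touches nothing.
It also fails if it takes over 134 s, if anything falls off the work surface, if the arm or the gripper's body presses on something with over 40 N, if the wrist force passes 120 N, or if a joint passes its speed limit or range.

## Working session

There is one attempt and no reset: what is moved stays moved. The work goes in short steps, Python scripts to look and compute and a tool call to move; the robot and the scene stay as the last step left them, time stands still between calls to the robot, and variables do not carry over. Pictures are saved under pics/ and viewed, about 12 in all and at most 16, crops included, and the job is handed in when it is done.

Besides the shell and the picture viewer there is one more tool, called after ">>>" as name(argument=value, ...) on one line, values as JSON. arm_command: Moves the arm, as the interface text tells. Its arguments: {"type":"object","properties":{"commands":{"type":"array"},"grip":{"type":"number"}},"required":["commands"]}

```bash
mkdir -p pics; cat > h.py <<'E'
import numpy as np, cv2
from cell import *
np.set_printoptions(precision=4,suppress=True)
def shot(cam,fn=None):
    p,d=camera(cam)
    if fn: cv2.imwrite('pics/'+fn,p[:,:,::-1])
    return p,d
def world(cam,d):
    m=camera_model(cam);K=np.array(m['mtx']);E=np.array(m['extrinsics'])
    v,u=np.mgrid[:d.shape[0],:d.shape[1]]
    x=(u-K[0,2])/K[0,0]*d;y=(v-K[1,2])/K[1,1]*d
    P=np.stack([x,-y,-d],-1)
    W=P@E[:3,:3].T+E[:3,3]
    W[d==0]=np.nan
    return W
E
python3 - <<'E'
from h import *
print(camera_model('top'));print(camera_model('scene'))
o=get_obs();print(o['t'],o['eef_pos'],o['orientation'],o['opening'])
p,d=shot('top','top0.png');W=world('top',d);np.savez('top0.npz',p=p,W=W)
for n in ['nut_a_center','sleeve_a_center','bearing_center','cover_grip','cover','dish_floor','tray_floor']:
    try:
        for r in spot_in(n,'top')[:4]:
            u,v=np.round(r['uv']).astype(int);print(n,r['confidence'],u,v,W[v,u])
    except Exception as e: print(n,e)
p,d=shot('scene','scene0.png')
E
```

```text
{'mtx': array([[433.1567,   0.    , 276.3373],
       [  0.    , 433.1567, 209.2577],
       [  0.    ,   0.    ,   1.    ]]), 'extrinsics': array([[ 0.0148,  0.9814, -0.1914,  0.3782],
       [-0.9998,  0.0124, -0.0136, -0.008 ],
       [-0.011 ,  0.1916,  0.9814,  0.9071],
       [ 0.    ,  0.    ,  0.    ,  1.    ]])}
{'mtx': array([[402.7071,   0.    , 283.9782],
       [  0.    , 402.7071, 201.8984],
       [  0.    ,   0.    ,   1.    ]]), 'extrinsics': array([[-0.2932, -0.8029,  0.519 ,  0.9362],
       [ 0.9559, -0.2387,  0.1708,  0.1308],
       [-0.0133,  0.5462,  0.8376,  0.7097],
       [ 0.    ,  0.    ,  0.    ,  1.    ]])}
0.0 [0.2005 0.6178 0.2522] [[-0.9512  0.3087 -0.0005]
 [ 0.3087  0.9512 -0.0019]
 [-0.0001 -0.0019 -1.    ]] 0.08543195556898925
nut_a_center 0.55 301 231 [ 0.5062 -0.0473  0.0193]
sleeve_a_center 0.61 329 269 [ 0.4288 -0.1038  0.0249]
bearing_center 0.78 229 266 [0.4327 0.0999 0.0127]
bearing_center 0.33 275 157 [0.6624 0.0087 0.0279]
cover_grip 0.76 290 159 [ 0.6549 -0.0229  0.0388]
cover_grip 0.43 276 155 [0.6655 0.0066 0.0319]
cover 0.61 290 155 [ 0.6599 -0.0226  0.0501]
dish_floor 0.76 127 244 [0.476  0.3168 0.0047]
tray_floor 0.93 433 258 [ 0.4556 -0.3211  0.0045]
```

View pics/top0.png

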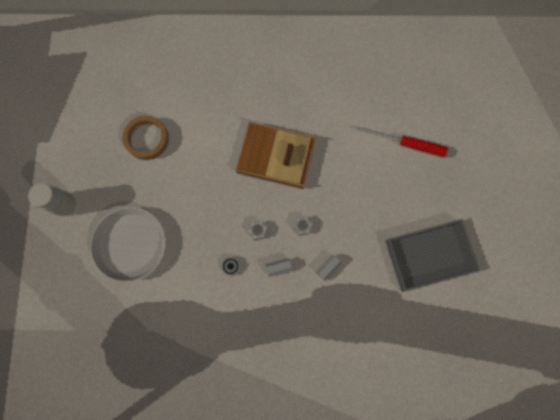

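View pics/scene0.png

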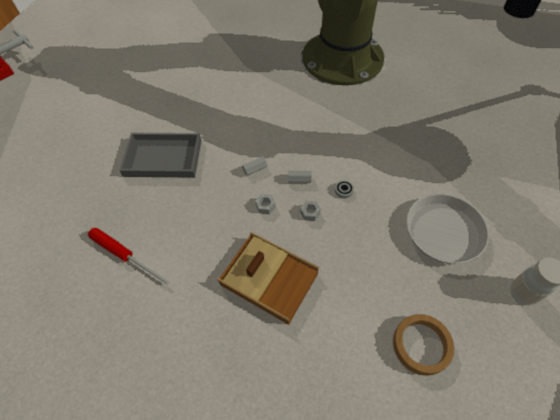

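The top view shows the box at (276,155), with the light cover on the right (-y) side. The nuts are at (257,229) and (302,224), the sleeves at (277,265) and (328,266), and the bearing at (231,266). The dish is at (128,243) and the tray at (433,256). The scene view agrees. Next I'll measure them from depth.

```bash
cat > m.py <<'E'
from h import *
from scipy.optimize import minimize
z=np.load('top0.npz');W=z['W'];p=z['p'];Z=W[...,2]
def hexpoly(af,rot): a=rot+np.pi/6+np.arange(6)*np.pi/3; return af/np.sqrt(3)*np.c_[np.cos(a),np.sin(a)]
def near(u,v,r,lo,hi):
    m=np.zeros(Z.shape,bool);m[v-r:v+r,u-r:u+r]=1
    return W[m&(Z>lo)&(Z<hi)]
print('desk',np.nanmedian(near(350,210,15,-1,1)[:,2]))
for n,u,v in [('nutL',257,229),('nutR',302,224),('bear',231,266),('slL',277,265),('slR',328,266)]:
    lo={'n':.013,'b':.008,'s':.012}[n[0]]
    P=near(u,v,17 if n[0]!='s' else 20,lo,.05)
    c=P[:,:2].mean(0);r=cv2.minAreaRect((P[:,:2]*1000).astype(np.float32))
    s=''
    if n[0]=='s':
        q=P[:,:2]-c;w,V=np.linalg.eigh(q.T@q);s=np.degrees(np.arctan2(V[1,1],V[0,1]))
    print(n,len(P),'c',c,'rect',np.round(r[0],1),np.round(r[1],1),round(r[2],1),'z',np.median(P[:,2]),P[:,2].max(),'ax',s)
# bar
P=near(290,153,16,.044,.07);r=cv2.minAreaRect((P[:,:2]*1000).astype(np.float32));print('bar',len(P),P.mean(0),r,P[:,2].max())
# box
P=near(276,155,48,.016,.045);r=cv2.minAreaRect((P[:,:2]*1000).astype(np.float32));print('box',len(P),r,P[:,2].max())
P=near(433,256,56,.017,.03);r=cv2.minAreaRect((P[:,:2]*1000).astype(np.float32));print('tray',len(P),r)
P=near(128,243,50,.016,.03);r=cv2.minEnclosingCircle((P[:,:2]*1000).astype(np.float32));print('dish',len(P),r)
P=near(45,195,20,.01,.3);print('cyl',P[:,2].max(),P[:,:2].mean(0))
c=cv2.resize(p[120:290,205:355],None,fx=5,fy=3.5*5/3.5,interpolation=cv2.INTER_CUBIC)
cv2.imwrite('pics/crop.png',cv2.resize(cv2.convertScaleAbs(c[200*1:,:,::-1],alpha=1.5),(750,650))[:600])
E
python3 m.py
```

```text
desk 0.0006301897640508258
nutL 182 c [0.5073 0.0429] rect [507.2  42.9] [39.6 35.6] 40.7 z 0.019129028127156444 0.024731225750940333 ax 
nutR 185 c [ 0.5183 -0.0501] rect [518.7 -50.3] [35.7 40.1] 69.0 z 0.019180508525200257 0.023202597032586314 ax 
bear 291 c [0.4325 0.0971] rect [432.9  97.1] [37.  39.3] 0.5 z 0.012554778658377397 0.016861919788698554 ax 
slL 329 c [ 0.4311 -0.0015] rect [431.4  -1.5] [27.6 49.8] 15.5 z 0.023006561714554064 0.02812834346674231 ax 106.40865678789919
slR 336 c [ 0.4321 -0.1034] rect [ 432.2 -104. ] [27.3 50.2] 46.9 z 0.022881269077421662 0.02802392234623874 ax 135.54569018329798
bar 128 [ 0.6629 -0.0189  0.0522] ((663.362060546875, -18.62079620361328), (12.205141067504883, 43.86689376831055), 76.49889373779297) 0.05627840134588502
box 3382 ((669.8109130859375, 7.6563873291015625), (148.08265686035156, 113.90547943115234), 76.85835266113281) 0.044646997649236964
tray 806 ((460.9376525878906, -315.33795166015625), (110.03301239013672, 162.34619140625), 15.912406921386719)
dish 713 ((474.8486328125, 309.3705139160156), 78.06377410888672)
cyl 0.10384710996273583 [0.5548 0.4508]
```

View pics/crop.png

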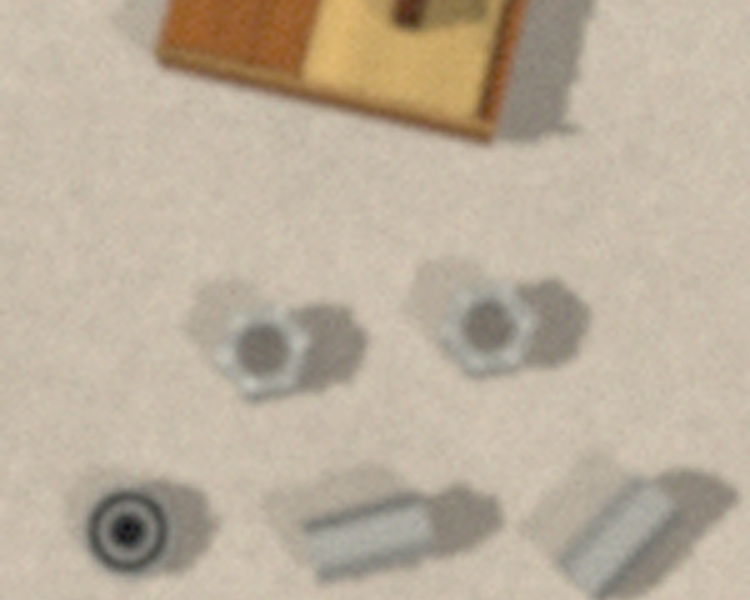

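Everything measures up against the given sizes. I'll add a planner that gives the rows in tool axes.

```bash
cat > plan.py <<'E'
from h import *
# usage: python3 plan.py "x y z jawdeg" ... ; each chained from the previous one (mm), prints one row
import sys
o=get_obs();p=np.array(o['eef_pos'])*1000;R=np.array(o['orientation'])
jaw=np.degrees(np.arctan2(R[1,1],R[0,1]))
print('t',round(o['t'],2),'tcp',p,'jaw',round(jaw,2),'F',np.array(o['wrist_force']),'open',round(o['opening']*1000,1))
for a in sys.argv[1:]:
    x,y,z,j=map(float,a.split());t=np.array([x,y,z])
    d=R.T@(t-p)/10;r=-((j-jaw+90)%180-90)
    print(a,'->',np.round(d,2),'rz',round(r,1),'rows>=',int(np.ceil(max(np.linalg.norm(d)/5,abs(r)/8.59))))
    p=t;jaw=j;c,s=np.cos(np.radians(j)),np.sin(np.radians(j))
    y_=np.array([c,s,0]); y_=y_ if (abs(r)<90 and y_@R[:,1]>-.1) else -y_
    R=np.c_[np.cross(y_,[0,0,-1]),y_,[0,0,-1]]
E
python3 plan.py "663 -19 160 76.6" "663 -19 56 76.6"
```

```text
t 0.45 tcp [200.6109 618.2482 253.2562] jaw 72.02 F [0.2912 0.0302 0.3636] open 85.2
663 -19 160 76.6 -> [-63.65 -46.34   9.33] rz -4.6 rows>= 16
663 -19 56 76.6 -> [ 0.   0.  10.4] rz -0.0 rows>= 3
```

>>> arm_command(commands=[-32,-23,4,0,0,-4.6,-32,-23,4,0,0,-4.6,-32,-23,4,0,0,-4.6,-32,-23,4,0,0,-4.6,-32,-23,4,0,0,-4.6,-32,-23,4,0,0,-4.6,-32,-23,4,0,0,-4.6,-63.6,-46.3,9.3,0,0,-4.6,-63.6,-46.3,9.3,0,0,-4.6,-63.6,-46.3,9.3,0,0,-4.6], grip=0.5)

```text
t: 1.45
eef_pos: [0.4946, 0.2152, 0.1987]
orientation: [[-0.973, 0.231, 0.001], [0.231, 0.973, 0.001], [-0.001, 0.001, -1.0]]
wrist_force: [0.8, 0.7, 0.1]
opening: 0.0428
```

```bash
python3 plan.py "663 -19 160 76.6" "663 -19 56 76.6"
```

```text
t 1.45 tcp [494.609  215.213  198.6589] jaw 76.63 F [0.7963 0.7177 0.1104] open 42.8
663 -19 160 76.6 -> [-21.8  -18.9    3.87] rz 0.0 rows>= 6
663 -19 56 76.6 -> [ 0.   0.  10.4] rz -0.0 rows>= 3
```

>>> arm_command(commands=[-21.8,-18.9,3.9,0,0,0,-21.8,-18.9,3.9,0,0,0,-21.8,-18.9,3.9,0,0,0,-21.8,-18.9,3.9,0,0,0,-21.8,-18.9,3.9,0,0,0,-21.8,-18.9,3.9,0,0,0,-21.8,-18.9,3.9,0,0,0,-21.8,-18.9,3.9,0,0,0,-21.8,-18.9,3.9,0,0,0])

```text
t: 2.35
eef_pos: [0.6627, -0.0172, 0.1596]
orientation: [[-0.973, 0.229, 0.001], [0.229, 0.973, 0.002], [-0.0, 0.002, -1.0]]
wrist_force: [0.4, 0.2, 0.5]
opening: 0.0427
```

```bash
python3 plan.py "663 -19 80 76.6" "663 -19 56 76.6"; python3 -c "
from h import *
p,d=shot('top','top1.png');shot('scene','scene1.png')"
```

```text
t 2.35 tcp [662.7154 -17.1643 159.6038] jaw 76.74 F [0.3924 0.1788 0.5313] open 42.7
663 -19 80 76.6 -> [-0.07 -0.19  7.96] rz 0.1 rows>= 2
663 -19 56 76.6 -> [0.  0.  2.4] rz -0.0 rows>= 1
```

View pics/scene1.png

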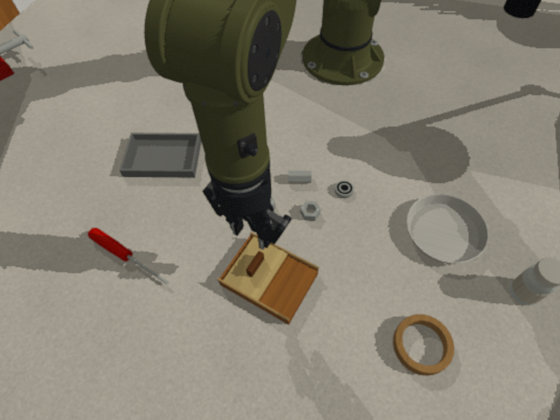

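The gripper is above the box with the bar clear at (255,264). I'll go down, grip the bar and then slide it.

>>> arm_command(commands=[0,-0.2,4,0,0,0,0,-0.2,8,0,0,0,0,-0.2,9,0,0,0,0,-0.2,9.8,0,0,0,0,-0.2,10.3,0,0,0,0,-0.2,10.3,0,0,0])

```text
t: 3.05
eef_pos: [0.6632, -0.0182, 0.0582]
orientation: [[-0.974, 0.228, 0.003], [0.228, 0.974, 0.002], [-0.002, 0.003, -1.0]]
wrist_force: [-0.0, -0.8, 0.1]
opening: 0.0425
```

>>> arm_command(commands=[0,0,0,0,0,0,0,0,0,0,0,0,0,0,0,0,0,0,0,0,0,0,0,0,0,0,0,0,0,0], grip=0)

```text
t: 3.55
eef_pos: [0.6642, -0.0183, 0.0598]
orientation: [[-0.974, 0.228, 0.005], [0.228, 0.974, 0.002], [-0.005, 0.004, -1.0]]
wrist_force: [-1.2, 0.8, 6.0]
opening: 0.0103
```

>>> arm_command(commands=[0,1,0,0,0,0,0,2,0,0,0,0,0,3,0,0,0,0,0,4,0,0,0,0,0,5,0,0,0,0,0,5.6,0,0,0,0,0,6,0,0,0,0,0,6,0,0,0,0])

```text
t: 4.35
eef_pos: [0.6783, 0.0417, 0.0599]
orientation: [[-0.974, 0.227, 0.006], [0.227, 0.974, 0.004], [-0.005, 0.005, -1.0]]
wrist_force: [2.3, 0.8, -2.1]
opening: 0.0101
```

>>> arm_command(commands=[0,0,0,0,0,0,0,0,0,0,0,0,0,0,0,0,0,0,0,0,-5,0,0,0,0,0,-9,0,0,0,0,0,-9,0,0,0], grip=0.65)

```text
t: 4.95
eef_pos: [0.6817, 0.0408, 0.1575]
orientation: [[-0.974, 0.228, 0.018], [0.228, 0.974, 0.005], [-0.016, 0.009, -1.0]]
wrist_force: [1.2, 0.2, 0.3]
opening: 0.0556
```

```bash
python3 plan.py "432.7 97 150 -13.4" "432.7 97 25 -13.4"
```

```text
t 4.95 tcp [681.7364  40.8023 157.4864] jaw 76.84 F [1.1604 0.1586 0.2593] open 55.6
432.7 97 150 -13.4 -> [25.54 -0.2   0.33] rz -89.8 rows>= 11
432.7 97 25 -13.4 -> [ 0.   0.  12.5] rz -0.0 rows>= 3
```

```bash
cat > plan.py <<'E'
from h import *
# "x y z jaw" in mm, deg (jaw = direction of tool +y), chained; prints one row each
import sys
from scipy.spatial.transform import Rotation as Ro
o=get_obs();p=np.array(o['eef_pos'])*1000;R=np.array(o['orientation'])
print('t',round(o['t'],2),'tcp',p,'jaw',round(np.degrees(np.arctan2(R[1,1],R[0,1])),2),'F',np.array(o['wrist_force']),'open',round(o['opening']*1000,1),'j7',o['joint_pos'][6])
for a in sys.argv[1:]:
    x,y,z,j=map(float,a.split());t=np.array([x,y,z])
    d=R.T@(t-p)/10
    y_=np.array([np.cos(np.radians(j)),np.sin(np.radians(j)),0]);Q=np.c_[np.cross(y_,[0,0,-1]),y_,[0,0,-1]]
    r=np.degrees(Ro.from_matrix(R.T@Q).as_rotvec())
    print(a,'->',np.round(d,2),np.round(r,1),'rows>=',int(np.ceil(max(np.linalg.norm(d)/5,np.linalg.norm(r)/8.59))))
    p=t;R=Q
E
python3 plan.py "432.7 97 150 -13.4"
cat > bay.py <<'E'
from h import *
p,d=shot('top','bay.png');W=world('top',d);Z=W[...,2]
q=cv2.resize(p[100:290,180:360],None,fx=3,fy=3,interpolation=cv2.INTER_CUBIC);cv2.imwrite('pics/bayc.png',q[:,:,::-1])
m=np.zeros(Z.shape,bool);m[105:205,220:330]=1
P=W[m&(Z>.044)&(Z<.07)]
r=cv2.minAreaRect((P[:,:2]*1000).astype(np.float32));print('bar',len(P),r)
a=np.radians(76.7);ey=np.array([np.cos(a),np.sin(a)]);ex=np.array([ey[1],-ey[0]]);c=np.array([.6698,.0077])
D=W[...,:2]-c;X=D@ex;Y=D@ey
f=m&(abs(X)<.049)&(abs(Y)<.07)&(Z<.009)
print('bay floor',f.sum(),'x',np.percentile(X[f],[1,99]),'y',np.percentile(Y[f],[1,99]),'z',np.median(Z[f]))
E
```

```text
t 4.95 tcp [681.7364  40.8023 157.4864] jaw 76.84 F [1.1604 0.1586 0.2593] open 55.6 j7 1.374333698344374
432.7 97 150 -13.4 -> [25.54 -0.2   0.33] [ 1.1  0.3 90.2] rows>= 11
```

>>> arm_command(commands=[25.5,-0.2,0.3,1.1,0.3,90.2,25.5,-0.2,0.3,1.1,0.3,90.2,25.5,-0.2,0.3,1.1,0.3,90.2,25.5,-0.2,0.3,1.1,0.3,90.2,25.5,-0.2,0.3,1.1,0.3,90.2,25.5,-0.2,0.3,1.1,0.3,90.2,25.5,-0.2,0.3,1.1,0.3,90.2,25.5,-0.2,0.3,1.1,0.3,90.2,25.5,-0.2,0.3,1.1,0.3,90.2,25.5,-0.2,0.3,1.1,0.3,90.2])

```text
t: 5.95
eef_pos: [0.4329, 0.0968, 0.1503]
orientation: [[0.138, 0.99, 0.001], [0.99, -0.138, 0.001], [0.001, 0.001, -1.0]]
wrist_force: [-0.6, -0.2, 0.3]
opening: 0.0555
```

```bash
python3 bay.py;python3 plan.py "432.7 97 60 -13.4" "432.7 97 26 -13.4" 
```

```text
bar 131 ((676.63427734375, 40.85236740112305), (11.884371757507324, 43.38662338256836), 77.75228118896484)
bay floor 1245 x [-0.0433  0.0476] y [-0.0681 -0.0034] z 0.004541870576283968
t 6.0 tcp [432.9224  96.7418 150.2758] jaw -8.27 F [ 0.3275 -0.0534 -0.1138] open 55.6 j7 -0.44386127802132164
432.7 97 60 -13.4 -> [ 0.02 -0.04  9.03] [ 0.1 -0.   5.1] rows>= 2
432.7 97 26 -13.4 -> [0.  0.  3.4] [0. 0. 0.] rows>= 1
```

View pics/bayc.png

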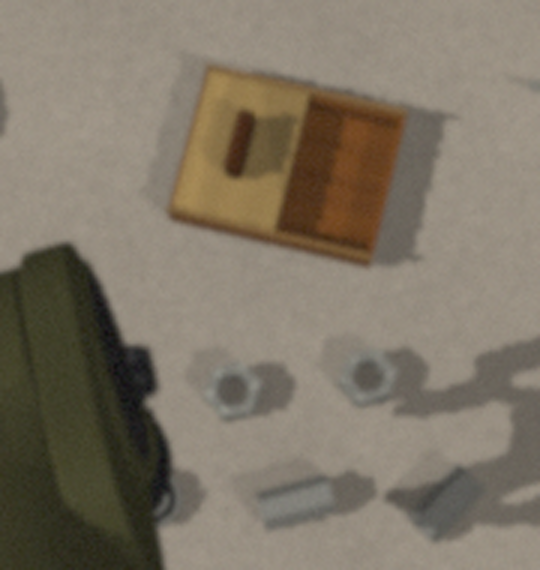

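The cover is open: the bar moved 61 mm and the bay floor shows, centred at about (661.5,-27.3). Now I'll pick the bearing.

>>> arm_command(commands=[0,0,4,0,0,5.1,0,0,8,0,0,5.1,0,0,10.5,0,0,5.1,0,0,11.5,0,0,5.1,0,0,12,0,0,5.1,0,0,12.2,0,0,5.1,0,0,12.2,0,0,5.1])

```text
t: 6.7
eef_pos: [0.434, 0.0971, 0.0292]
orientation: [[0.231, 0.973, 0.003], [0.973, -0.231, 0.001], [0.002, 0.003, -1.0]]
wrist_force: [0.7, -0.9, 0.3]
opening: 0.0554
```

>>> arm_command(commands=[0,0,0,0,0,0,0,0,0,0,0,0,0,0,0,0,0,0,0,0,0,0,0,0], grip=0.25)

```text
t: 7.1
eef_pos: [0.4349, 0.0975, 0.031]
orientation: [[0.231, 0.973, 0.005], [0.973, -0.231, 0.003], [0.004, 0.004, -1.0]]
wrist_force: [-2.5, -1.0, 8.6]
opening: 0.035
```

```bash
python3 plan.py; python3 -c "
from h import *
p,d=shot('scene');c=cv2.resize(p[130:250,270:430],None,fx=4,fy=4);cv2.imwrite('pics/b.png',c[:,:,::-1])"
```

```text
t 7.1 tcp [434.9315  97.4966  30.9909] jaw -13.33 F [-2.5188 -0.9995  8.6367] open 35.0 j7 -0.4426986041080002
```

View pics/b.png

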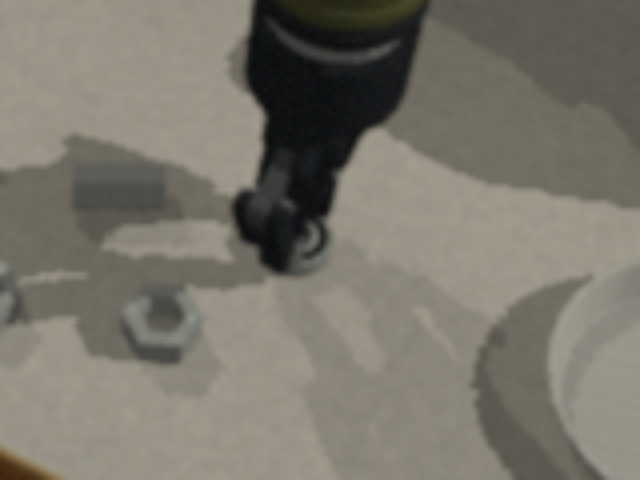

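>>> arm_command(commands=[0,0,0,0,0,0,0,0,0,0,0,0,0,0,0,0,0,0,0,0,-1,0,0,0,0,0,-3,0,0,0,0,0,-6,0,0,0,0,0,-6,0,0,0])

```text
t: 7.85
eef_pos: [0.4375, 0.0981, 0.0949]
orientation: [[0.231, 0.973, 0.011], [0.973, -0.231, 0.006], [0.008, 0.01, -1.0]]
wrist_force: [0.6, 0.7, -0.2]
opening: 0.0346
```

```bash
python3 plan.py; python3 -c "
from h import *
p,d=shot('scene');c=cv2.resize(p[130:250,270:430],None,fx=4,fy=4);cv2.imwrite('pics/b2.png',c[:,:,::-1])"
```

```text
t 7.85 tcp [437.5044  98.1273  94.891 ] jaw -13.34 F [ 0.6162  0.6505 -0.2486] open 34.6 j7 -0.49553955630393165
```

View pics/b2.png

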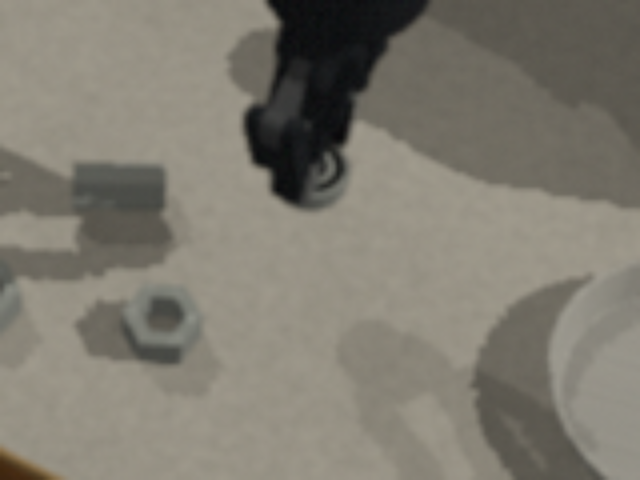

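The bearing is held level and centred; the front finger hides its left edge. Next I'll carry it over the bay.

```bash
python3 plan.py "661 -28 120 -13.4" "661 -28 50 -13.4"
```

```text
t 7.9 tcp [436.2992  97.9287  93.1494] jaw -13.33 F [-0.1042  0.1838 -0.591 ] open 35.0 j7 -0.49498941312028066
661 -28 120 -13.4 -> [-7.05 24.79 -2.55] [ 0.4 -0.4  0.1] rows>= 6
661 -28 50 -13.4 -> [0. 0. 7.] [0. 0. 0.] rows>= 2
```

>>> arm_command(commands=[0,2,-4,0,0,0,-7,24.8,-2.5,0.4,-0.4,0,-7,24.8,-2.5,0.4,-0.4,0,-7,24.8,-2.5,0.4,-0.4,0,-7,24.8,-2.5,0.4,-0.4,0,-7,24.8,-2.5,0.4,-0.4,0,-7,24.8,-2.5,0.4,-0.4,0,-7,24.8,-2.5,0.4,-0.4,0,-7,24.8,-2.5,0.4,-0.4,0])

```text
t: 8.8
eef_pos: [0.66, -0.0264, 0.1186]
orientation: [[0.23, 0.973, -0.002], [0.973, -0.23, 0.001], [0.0, -0.002, -1.0]]
wrist_force: [-0.3, -0.1, 0.2]
opening: 0.0349
```

```bash
python3 plan.py "661 -28 50 -13.4" "661 -28 37 -13.4"; python3 -c "
from h import *
p,d=shot('scene');c=cv2.resize(p[190:340,190:370],None,fx=4,fy=4);cv2.imwrite('pics/b3.png',c[:,:,::-1])"
```

```text
t 8.8 tcp [659.9666 -26.4135 118.6203] jaw -13.28 F [-0.2879 -0.0513  0.1914] open 34.9 j7 -0.04815873002139693
661 -28 50 -13.4 -> [-0.13  0.15  6.86] [-0.1 -0.   0.1] rows>= 2
661 -28 37 -13.4 -> [0.  0.  1.3] [0. 0. 0.] rows>= 1
```

View pics/b3.png

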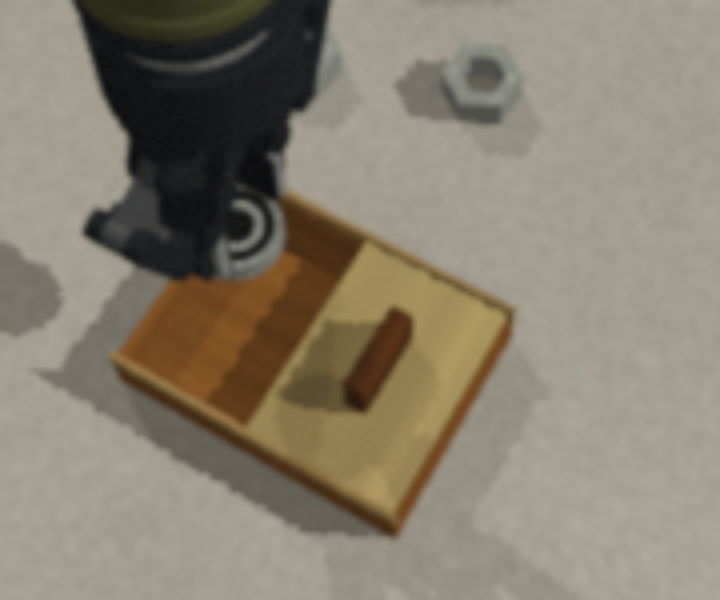

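The bearing is between the jaws above the open bay. I'll lower it, release and retreat.

>>> arm_command(commands=[-0.1,0.15,3.5,0,0,0,-0.1,0.15,6,0,0,0,-0.1,0.15,7.2,0,0,0,-0.1,0.15,7.7,0,0,0,-0.1,0.15,8.1,0,0,0,-0.1,0.15,8.3,0,0,0,-0.1,0.15,8.3,0,0,0])

```text
t: 9.55
eef_pos: [0.6618, -0.0273, 0.037]
orientation: [[0.229, 0.973, 0.0], [0.973, -0.229, 0.001], [0.001, 0.0, -1.0]]
wrist_force: [0.4, -0.3, -0.3]
opening: 0.0348
```

>>> arm_command(commands=[0,0,0,0,0,0,0,0,0,0,0,0,0,0,0,0,0,0,0,0,0,0,0,0,0,0,-2,0,0,0,0,0,-6,0,0,0,0,0,-10,0,0,0,0,0,-10,0,0,0], grip=0.62)

```text
t: 10.35
eef_pos: [0.6657, -0.0282, 0.1439]
orientation: [[0.229, 0.973, 0.012], [0.973, -0.229, 0.001], [0.004, 0.011, -1.0]]
wrist_force: [1.2, -0.3, 0.4]
opening: 0.0529
```

```bash
python3 plan.py "676.5 41 150 76.7" "676.5 41 60 76.7"; python3 -c "
from h import *
p,d=shot('scene');c=cv2.resize(p[190:340,190:370],None,fx=4,fy=4);cv2.imwrite('pics/b4.png',c[:,:,::-1])"
```

```text
t 10.35 tcp [665.7296 -28.195  143.8683] jaw -13.27 F [ 1.1868 -0.3117  0.3858] open 52.9 j7 -0.05160506537413615
676.5 41 150 76.7 -> [ 6.98 -0.53 -0.59] [  0.7   0.3 -90. ] rows>= 11
676.5 41 60 76.7 -> [0. 0. 9.] [0. 0. 0.] rows>= 2
```

View pics/b4.png

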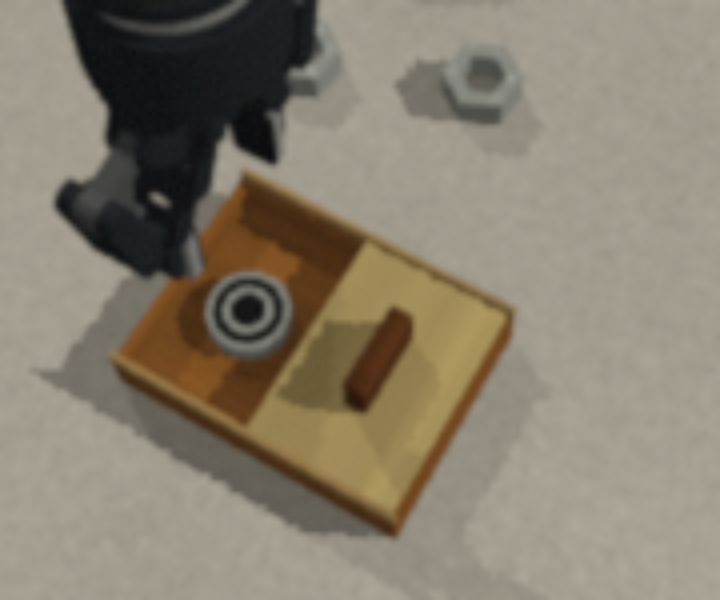

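The bearing lies flat in the bay. Now I'll turn back and go to the bar to shut the cover.

>>> arm_command(commands=[7,-0.5,-0.6,0.7,0.3,-90,7,-0.5,-0.6,0.7,0.3,-90,7,-0.5,-0.6,0.7,0.3,-90,7,-0.5,-0.6,0.7,0.3,-90,7,-0.5,-0.6,0.7,0.3,-90,7,-0.5,-0.6,0.7,0.3,-90,7,-0.5,-0.6,0.7,0.3,-90,7,-0.5,-0.6,0.7,0.3,-90,7,-0.5,-0.6,0.7,0.3,-90,7,-0.5,-0.6,0.7,0.3,-90], grip=0.5)

```text
t: 11.4
eef_pos: [0.6742, 0.0415, 0.1451]
orientation: [[-0.957, 0.291, -0.007], [0.291, 0.957, -0.0], [0.007, -0.002, -1.0]]
wrist_force: [-0.1, -0.1, -0.4]
opening: 0.0427
```

```bash
python3 plan.py "676.5 41 60 76.7" "660.7 -26 61 76.7"
```

```text
t 11.4 tcp [674.2478  41.4784 145.1243] jaw 73.05 F [-0.1016 -0.1201 -0.3581] open 42.7 j7 1.2530007712344255
676.5 41 60 76.7 -> [-0.29  0.04  8.51] [-0.1 -0.4 -3.6] rows>= 2
660.7 -26 61 76.7 -> [-0.   -6.88 -0.1 ] [0. 0. 0.] rows>= 2
```

>>> arm_command(commands=[-0.2,0,4,0,-0.4,-3.6,-0.2,0,7,0,-0.4,-3.6,-0.2,0,8,0,-0.4,-3.6,-0.2,0,8.4,0,-0.4,-3.6,-0.2,0,8.4,0,-0.4,-3.6])

```text
t: 11.9
eef_pos: [0.6757, 0.0409, 0.0612]
orientation: [[-0.973, 0.231, -0.001], [0.231, 0.973, -0.002], [-0.0, -0.002, -1.0]]
wrist_force: [0.2, -0.1, -0.5]
opening: 0.0429
```

>>> arm_command(commands=[0,0,0,0,0,0,0,0,0,0,0,0,0,0,0,0,0,0,0,0,0,0,0,0,0,0,0,0,0,0], grip=0)

```text
t: 12.4
eef_pos: [0.6769, 0.041, 0.0631]
orientation: [[-0.973, 0.231, 0.002], [0.231, 0.973, -0.002], [-0.003, -0.001, -1.0]]
wrist_force: [-0.7, -0.3, 6.7]
opening: 0.0105
```

>>> arm_command(commands=[0,-1,0,0,0,0,0,-2,0,0,0,0,0,-3,0,0,0,0,0,-4,0,0,0,0,0,-5,0,0,0,0,0,-6,0,0,0,0,0,-6.5,0,0,0,0,0,-6.9,0,0,0,0,0,-6.9,0,0,0,0])

```text
t: 13.3
eef_pos: [0.6611, -0.0264, 0.0631]
orientation: [[-0.973, 0.231, 0.003], [0.231, 0.973, -0.002], [-0.003, -0.001, -1.0]]
wrist_force: [1.4, 0.4, -1.8]
opening: 0.0102
```

```bash
python3 plan.py "660.7 -26 61 76.7"
```

```text
t 13.3 tcp [661.0804 -26.4039  63.1418] jaw 76.65 F [ 1.4446  0.3838 -1.8022] open 10.2 j7 1.4292688582890507
660.7 -26 61 76.7 -> [0.05 0.03 0.21] [-0.1  0.2 -0.1] rows>= 1
```

>>> arm_command(commands=[0,-0.1,0,0,0,0,0,-0.2,0,0,0,0,0,-0.3,0,0,0,0,0,-0.3,0,0,0,0])

```text
t: 13.7
eef_pos: [0.6611, -0.0265, 0.0632]
orientation: [[-0.973, 0.229, 0.004], [0.229, 0.973, 0.001], [-0.004, 0.002, -1.0]]
wrist_force: [3.6, 4.2, -2.5]
opening: 0.0103
```

>>> arm_command(commands=[0,0,0,0,0,0,0,0,0,0,0,0,0,0,0,0,0,0,0,0,-5,0,0,0,0,0,-10,0,0,0,0,0,-10,0,0,0], grip=0.62)

```text
t: 14.3
eef_pos: [0.665, -0.0281, 0.172]
orientation: [[-0.973, 0.23, 0.018], [0.23, 0.973, 0.0], [-0.017, 0.004, -1.0]]
wrist_force: [1.3, -0.0, 1.1]
opening: 0.0529
```

```bash
python3 plan.py "507.2 43 100 70.7" "507.2 43 31 70.7"
```

```text
t 14.3 tcp [665.047  -28.0615 171.9642] jaw 76.69 F [ 1.2695 -0.0347  1.1168] open 52.9 j7 1.415475943183835
507.2 43 100 70.7 -> [17.12  3.25  6.92] [0.3 1.  6. ] rows>= 4
507.2 43 31 70.7 -> [0.  0.  6.9] [0. 0. 0.] rows>= 2
```

The stop is reached, with 4 N and no further motion, so the cover is shut. Next is nut L.

>>> arm_command(commands=[17.1,3.2,4,0.3,1,6,17.1,3.2,6.9,0.3,1,6,17.1,3.2,6.9,0.3,1,6,17.1,3.2,6.9,0.3,1,6,17.1,3.2,6.9,0.3,1,6,17.1,3.2,6.9,0.3,1,6])

```text
t: 14.9
eef_pos: [0.5073, 0.0421, 0.1005]
orientation: [[-0.944, 0.331, 0.0], [0.331, 0.944, -0.0], [-0.0, 0.0, -1.0]]
wrist_force: [1.3, -0.3, 0.5]
opening: 0.0532
```

```bash
python3 plan.py "507.2 43 31 70.7"
```

```text
t 14.9 tcp [507.3418  42.1124 100.4831] jaw 70.69 F [ 1.3271 -0.3124  0.4896] open 53.2 j7 1.134697669548437
507.2 43 31 70.7 -> [0.05 0.08 6.95] [ 0.  0. -0.] rows>= 2
```

>>> arm_command(commands=[0,0.1,4,0,0,0,0,0.1,6,0,0,0,0,0.1,6.7,0,0,0,0,0.1,7,0,0,0,0,0.1,7,0,0,0])

```text
t: 15.4
eef_pos: [0.509, 0.0426, 0.0312]
orientation: [[-0.944, 0.331, 0.002], [0.331, 0.944, -0.0], [-0.002, 0.0, -1.0]]
wrist_force: [-1.2, -0.1, 0.3]
opening: 0.0526
```

>>> arm_command(commands=[0,0,0,0,0,0,0,0,0,0,0,0,0,0,0,0,0,0,0,0,0,0,0,0,0,0,0,0,0,0], grip=0)

```text
t: 15.9
eef_pos: [0.5106, 0.0425, 0.033]
orientation: [[-0.943, 0.332, 0.005], [0.332, 0.943, 0.0], [-0.005, 0.002, -1.0]]
wrist_force: [-0.6, -1.2, 5.9]
opening: 0.0336
```

>>> arm_command(commands=[0,0,-3,0,0,0,0,0,-8,0,0,0,0,0,-8,0,0,0,0,0,-8,0,0,0])

```text
t: 16.3
eef_pos: [0.5112, 0.0428, 0.1145]
orientation: [[-0.943, 0.331, 0.009], [0.331, 0.943, 0.001], [-0.008, 0.004, -1.0]]
wrist_force: [-0.3, -0.0, -2.5]
opening: 0.0339
```

```bash
python3 plan.py "501 300 110 70.7" "501 300 35 70.7"
```

```text
t 16.3 tcp [511.2053  42.8025 114.5343] jaw 70.65 F [-0.313  -0.0273 -2.4756] open 33.9 j7 1.1304276011483623
501 300 110 70.7 -> [ 9.49 23.93  0.48] [ 0.2  0.5 -0.1] rows>= 6
501 300 35 70.7 -> [0.  0.  7.5] [0. 0. 0.] rows>= 2
```

>>> arm_command(commands=[9.5,23.9,0.5,0.2,0.5,0,9.5,23.9,0.5,0.2,0.5,0,9.5,23.9,0.5,0.2,0.5,0,9.5,23.9,0.5,0.2,0.5,0,9.5,23.9,0.5,0.2,0.5,0,9.5,23.9,0.5,0.2,0.5,0,9.5,23.9,0.5,0.2,0.5,0,9.5,23.9,0.5,0.2,0.5,0])

```text
t: 17.1
eef_pos: [0.5006, 0.2977, 0.1083]
orientation: [[-0.943, 0.333, -0.002], [0.333, 0.943, -0.002], [0.002, -0.003, -1.0]]
wrist_force: [-0.3, -1.1, -0.7]
opening: 0.0337
```

```bash
python3 plan.py "501 300 37 70.7"
```

```text
t 17.1 tcp [500.5624 297.6504 108.2923] jaw 70.57 F [-0.2778 -1.1088 -0.74  ] open 33.7 j7 0.6659161329265071
501 300 37 70.7 -> [0.03 0.25 7.13] [-0.1 -0.1 -0.1] rows>= 2
```

>>> arm_command(commands=[0,0.2,4,0,0,0,0,0.2,6,0,0,0,0,0.2,6.7,0,0,0,0,0.2,7.1,0,0,0,0,0.2,7.2,0,0,0,0,0.2,7.2,0,0,0])

```text
t: 17.7
eef_pos: [0.5019, 0.2994, 0.0374]
orientation: [[-0.943, 0.333, -0.001], [0.333, 0.943, -0.001], [0.0, -0.001, -1.0]]
wrist_force: [0.3, 0.8, -0.2]
opening: 0.0338
```

>>> arm_command(commands=[0,0,0,0,0,0,0,0,0,0,0,0,0,0,0,0,0,0,0,0,0,0,0,0,0,0,-3,0,0,0,0,0,-8,0,0,0,0,0,-8,0,0,0], grip=0.62)

```text
t: 18.4
eef_pos: [0.506, 0.302, 0.1245]
orientation: [[-0.943, 0.333, 0.01], [0.333, 0.943, 0.006], [-0.007, 0.009, -1.0]]
wrist_force: [1.1, 0.6, 0.3]
opening: 0.053
```

```bash
python3 plan.py "518.5 -50 110 69"
```

```text
t 18.4 tcp [506.0166 301.9786 124.5378] jaw 70.53 F [1.0574 0.6298 0.2906] open 53.0 j7 0.6633836712897572
518.5 -50 110 69 -> [-12.9  -32.78   1.25] [0.5 0.4 1.5] rows>= 8
```

>>> arm_command(commands=[-12.9,-32.8,1.2,0.5,0.4,1.5,-12.9,-32.8,1.2,0.5,0.4,1.5,-12.9,-32.8,1.2,0.5,0.4,1.5,-12.9,-32.8,1.2,0.5,0.4,1.5,-12.9,-32.8,1.2,0.5,0.4,1.5,-12.9,-32.8,1.2,0.5,0.4,1.5,-12.9,-32.8,1.2,0.5,0.4,1.5,-12.9,-32.8,1.2,0.5,0.4,1.5,-12.9,-32.8,1.2,0.5,0.4,1.5,-12.9,-32.8,1.2,0.5,0.4,1.5])

```text
t: 19.4
eef_pos: [0.5185, -0.0486, 0.1105]
orientation: [[-0.934, 0.356, 0.0], [0.356, 0.934, 0.001], [0.0, 0.001, -1.0]]
wrist_force: [-0.8, 0.0, -0.0]
opening: 0.053
```

```bash
python3 plan.py "517.5 -50 31 69"; python3 -c "
from h import *
shot('scene','s5.png')"
```

```text
t 19.4 tcp [518.5157 -48.6346 110.4698] jaw 69.13 F [-0.7595  0.0191 -0.0089] open 53.0 j7 1.3002783636748767
517.5 -50 31 69 -> [ 0.04 -0.17  7.95] [ 0.1 -0.   0.1] rows>= 2
```

View pics/s5.png

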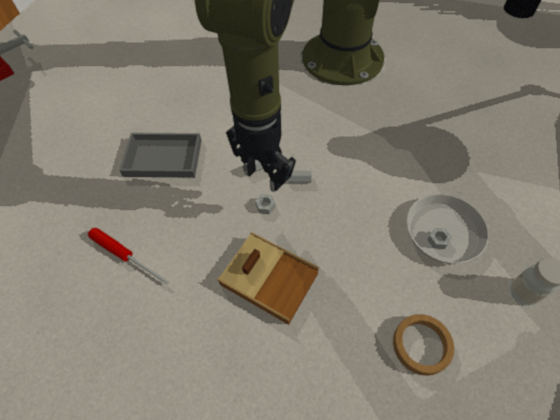

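Nut L lies flat in the dish at (440,237) and the cover is shut, with its bar at (252,262). Now nut R.

>>> arm_command(commands=[0,-0.2,4,0,0,0,0,-0.2,7,0,0,0,0,-0.2,7.7,0,0,0,0,-0.2,8,0,0,0,0,-0.2,8,0,0,0])

```text
t: 19.95
eef_pos: [0.5187, -0.0493, 0.0313]
orientation: [[-0.935, 0.354, 0.001], [0.354, 0.935, 0.001], [-0.001, 0.001, -1.0]]
wrist_force: [0.1, -0.6, 0.2]
opening: 0.0532
```

>>> arm_command(commands=[0,0,0,0,0,0,0,0,0,0,0,0,0,0,0,0,0,0,0,0,0,0,0,0,0,0,0,0,0,0], grip=0)

```text
t: 20.45
eef_pos: [0.5203, -0.0491, 0.0333]
orientation: [[-0.935, 0.354, 0.005], [0.354, 0.935, 0.002], [-0.004, 0.003, -1.0]]
wrist_force: [-0.9, -0.3, 6.1]
opening: 0.0339
```

>>> arm_command(commands=[0,0,-3,0,0,0,0,0,-8,0,0,0,0,0,-8,0,0,0,0,0,-8,0,0,0])

```text
t: 20.85
eef_pos: [0.5212, -0.0492, 0.1153]
orientation: [[-0.935, 0.354, 0.009], [0.354, 0.935, 0.002], [-0.008, 0.005, -1.0]]
wrist_force: [-0.3, -0.2, -0.4]
opening: 0.0338
```

```bash
python3 plan.py "449 319 110 70.7" "449 319 37 70.7"
```

```text
t 20.85 tcp [521.2486 -49.2423 115.2736] jaw 69.27 F [-0.2583 -0.2127 -0.3516] open 33.8 j7 1.3046181187686707
449 319 110 70.7 -> [19.8  31.88  0.54] [ 0.3  0.5 -1.4] rows>= 8
449 319 37 70.7 -> [0.  0.  7.3] [0. 0. 0.] rows>= 2
```

>>> arm_command(commands=[19.8,31.9,0.5,0.3,0.5,-1.4,19.8,31.9,0.5,0.3,0.5,-1.4,19.8,31.9,0.5,0.3,0.5,-1.4,19.8,31.9,0.5,0.3,0.5,-1.4,19.8,31.9,0.5,0.3,0.5,-1.4,19.8,31.9,0.5,0.3,0.5,-1.4,19.8,31.9,0.5,0.3,0.5,-1.4,19.8,31.9,0.5,0.3,0.5,-1.4,19.8,31.9,0.5,0.3,0.5,-1.4,19.8,31.9,0.5,0.3,0.5,-1.4])

```text
t: 21.85
eef_pos: [0.4482, 0.3187, 0.109]
orientation: [[-0.944, 0.33, -0.003], [0.33, 0.944, -0.002], [0.002, -0.003, -1.0]]
wrist_force: [0.9, -0.5, -1.0]
opening: 0.0336
```

```bash
python3 plan.py "449 319 37 70.7"
```

```text
t 21.85 tcp [448.1513 318.7222 108.9991] jaw 70.74 F [ 0.8889 -0.5154 -0.957 ] open 33.6 j7 0.5717340940581707
449 319 37 70.7 -> [-0.08  0.07  7.2 ] [-0.1 -0.1  0. ] rows>= 2
```

>>> arm_command(commands=[0,0,4,0,0,0,0,0,6,0,0,0,0,0,6.7,0,0,0,0,0,7.1,0,0,0,0,0,7.3,0,0,0,0,0,7.3,0,0,0])

```text
t: 22.45
eef_pos: [0.4488, 0.3186, 0.0369]
orientation: [[-0.944, 0.33, -0.001], [0.33, 0.944, -0.001], [0.001, -0.001, -1.0]]
wrist_force: [-0.4, -0.2, -0.4]
opening: 0.0341
```

>>> arm_command(commands=[0,0,0,0,0,0,0,0,0,0,0,0,0,0,0,0,0,0,0,0,0,0,0,0,0,0,-3,0,0,0,0,0,-8,0,0,0,0,0,-8,0,0,0], grip=0.62)

```text
t: 23.15
eef_pos: [0.4526, 0.3215, 0.1236]
orientation: [[-0.944, 0.331, 0.008], [0.331, 0.944, 0.007], [-0.006, 0.009, -1.0]]
wrist_force: [1.1, 1.4, 0.7]
opening: 0.0529
```

```bash
python3 plan.py "430.5 -1.5 110 16.2"
```

```text
t 23.15 tcp [452.6    321.5352 123.6474] jaw 70.7 F [1.0955 1.3564 0.6886] open 52.9 j7 0.5717170056549129
430.5 -1.5 110 16.2 -> [ -8.59 -31.23   1.13] [ 0.6  0.1 54.5] rows>= 7
```

>>> arm_command(commands=[-8.6,-31.2,1.1,0.6,0.1,54.5,-8.6,-31.2,1.1,0.6,0.1,54.5,-8.6,-31.2,1.1,0.6,0.1,54.5,-8.6,-31.2,1.1,0.6,0.1,54.5,-8.6,-31.2,1.1,0.6,0.1,54.5,-8.6,-31.2,1.1,0.6,0.1,54.5,-8.6,-31.2,1.1,0.6,0.1,54.5,-8.6,-31.2,1.1,0.6,0.1,54.5,-8.6,-31.2,1.1,0.6,0.1,54.5,-8.6,-31.2,1.1,0.6,0.1,54.5])

```text
t: 24.15
eef_pos: [0.431, 0.0004, 0.1104]
orientation: [[-0.282, 0.959, 0.0], [0.959, 0.282, 0.001], [0.001, 0.0, -1.0]]
wrist_force: [0.9, 0.4, 0.5]
opening: 0.0529
```

```bash
python3 plan.py "430.5 -1.5 31 16.2"; python3 -c "
from h import *
p,d=shot('top');cv2.imwrite('pics/t6.png',p[90:300,80:500,::-1]);W=world('top',d)
m=np.zeros(d.shape,bool);m[205:285,90:170]=1
Q=W[m&(abs(W[...,2]-.0217)<.003)];Q=Q[np.hypot(*(Q[:,:2]-[.4748,.3094]).T)<.06]
for s in (1,-1):
    q=Q[((Q[:,:2]-[.4748,.3094])@[.944,-.33])*s>0];print('nut',len(q),q.mean(0))"
```

```text
t 24.15 tcp [431.0231   0.4459 110.3694] jaw 16.4 F [0.9151 0.3859 0.5048] open 52.9 j7 0.21805707486394155
430.5 -1.5 31 16.2 -> [-0.18 -0.11  7.94] [ 0.  -0.1  0.2] rows>= 2
nut 174 [0.4982 0.2991 0.0219]
nut 188 [0.4468 0.3173 0.0216]
```

View pics/t6.png

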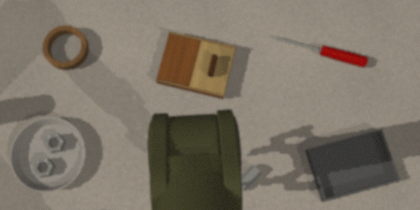

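Both nuts are flat in the dish, with tops at about 22 mm and centres 25–29 mm out. Now sleeve L.

>>> arm_command(commands=[-0.2,-0.1,4,0,0,0,-0.2,-0.1,7,0,0,0,-0.2,-0.1,7.6,0,0,0,-0.2,-0.1,7.8,0,0,0,-0.2,-0.1,7.8,0,0,0])

```text
t: 24.7
eef_pos: [0.4315, -0.0011, 0.0332]
orientation: [[-0.284, 0.959, 0.001], [0.959, 0.284, 0.001], [0.001, 0.001, -1.0]]
wrist_force: [1.0, -0.3, 0.3]
opening: 0.0529
```

>>> arm_command(commands=[0,0,0,0,0,0,0,0,0,0,0,0,0,0,0,0,0,0,0,0,0,0,0,0,0,0,0,0,0,0], grip=0)

```text
t: 25.2
eef_pos: [0.4325, -0.0009, 0.0349]
orientation: [[-0.284, 0.959, 0.003], [0.959, 0.284, 0.002], [0.001, 0.003, -1.0]]
wrist_force: [-4.4, -0.4, 8.8]
opening: 0.0231
```

>>> arm_command(commands=[0,0,-3,0,0,0,0,0,-8,0,0,0,0,0,-10,0,0,0,0,0,-10,0,0,0])

```text
t: 25.6
eef_pos: [0.435, -0.0009, 0.1389]
orientation: [[-0.283, 0.959, 0.011], [0.959, 0.283, 0.004], [0.001, 0.012, -1.0]]
wrist_force: [-0.2, 0.2, -1.8]
opening: 0.0226
```

```bash
python3 plan.py "470.5 -349 130 15.9" "470.5 -349 40 15.9"
```

```text
t 25.6 tcp [434.9639  -0.8646 138.8962] jaw 16.46 F [-0.1704  0.1704 -1.7711] open 22.6 j7 0.2125414479978628
470.5 -349 130 15.9 -> [-34.39  -6.47   0.79] [ 0.7 -0.   0.6] rows>= 8
470.5 -349 40 15.9 -> [0. 0. 9.] [0. 0. 0.] rows>= 2
```

>>> arm_command(commands=[-34.4,-6.5,0.8,0.7,0,0.6,-34.4,-6.5,0.8,0.7,0,0.6,-34.4,-6.5,0.8,0.7,0,0.6,-34.4,-6.5,0.8,0.7,0,0.6,-34.4,-6.5,0.8,0.7,0,0.6,-34.4,-6.5,0.8,0.7,0,0.6,-34.4,-6.5,0.8,0.7,0,0.6,-34.4,-6.5,0.8,0.7,0,0.6,-34.4,-6.5,0.8,0.7,0,0.6,-34.4,-6.5,0.8,0.7,0,0.6])

```text
t: 26.6
eef_pos: [0.47, -0.3474, 0.1288]
orientation: [[-0.274, 0.962, -0.002], [0.962, 0.274, 0.003], [0.003, -0.001, -1.0]]
wrist_force: [0.5, 0.8, -1.0]
opening: 0.0224
```

```bash
python3 plan.py "470.5 -349 41 15.9"; python3 -c "
from h import *
p,d=shot('scene');c=cv2.resize(p[90:210,90:250],None,fx=4,fy=4);cv2.imwrite('pics/s7.png',c[:,:,::-1])"
```

```text
t 26.6 tcp [ 470.0235 -347.4418  128.8273] jaw 15.93 F [ 0.5326  0.7779 -0.9969] open 22.4 j7 1.0418157543623539
470.5 -349 41 15.9 -> [-0.19  0.01  8.78] [-0.1 -0.2  0. ] rows>= 2
```

View pics/s7.png

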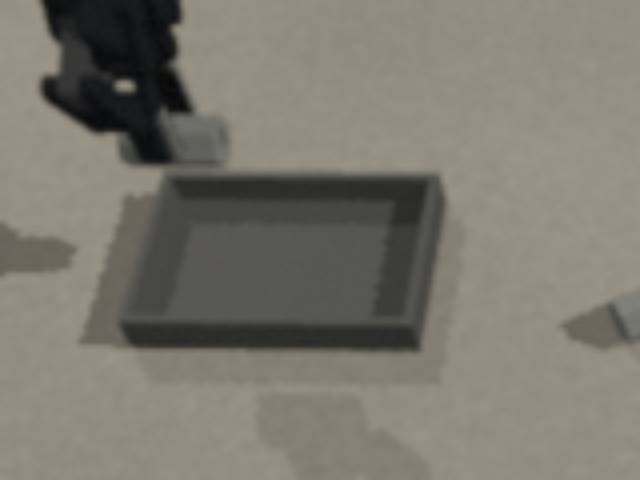

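Sleeve L is held level, with its centre a few mm toward +y in the jaws. I'll place it 5 mm further out.

>>> arm_command(commands=[-0.7,0,4,0,0,0,-0.7,0,7,0,0,0,-0.7,0,8,0,0,0,-0.7,0,8.5,0,0,0,-0.7,0,8.8,0,0,0,-0.7,0,8.8,0,0,0])

```text
t: 27.25
eef_pos: [0.4731, -0.3537, 0.0423]
orientation: [[-0.276, 0.961, 0.001], [0.961, 0.276, 0.002], [0.001, 0.001, -1.0]]
wrist_force: [0.0, -0.8, -1.4]
opening: 0.0225
```

>>> arm_command(commands=[0,0,0,0,0,0,0,0,0,0,0,0,0,0,0,0,0,0,0,0,0,0,0,0,0,0,-3,0,0,0,0,0,-8,0,0,0,0,0,-8,0,0,0], grip=0.62)

```text
t: 27.95
eef_pos: [0.4763, -0.357, 0.1289]
orientation: [[-0.275, 0.961, 0.011], [0.961, 0.275, -0.004], [-0.007, 0.009, -1.0]]
wrist_force: [1.1, -0.4, 1.2]
opening: 0.0531
```

```bash
python3 plan.py "432 -104.5 120 45.7"
```

```text
t 27.95 tcp [ 476.2526 -357.0028  128.8717] jaw 15.99 F [ 1.1315 -0.4373  1.2214] open 53.1 j7 1.0601000219402108
432 -104.5 120 45.7 -> [25.5   2.69  0.74] [  0.4   0.5 -29.7] rows>= 6
```

>>> arm_command(commands=[25.5,2.7,0.7,0.4,0.5,-29.7,25.5,2.7,0.7,0.4,0.5,-29.7,25.5,2.7,0.7,0.4,0.5,-29.7,25.5,2.7,0.7,0.4,0.5,-29.7,25.5,2.7,0.7,0.4,0.5,-29.7,25.5,2.7,0.7,0.4,0.5,-29.7,25.5,2.7,0.7,0.4,0.5,-29.7,25.5,2.7,0.7,0.4,0.5,-29.7,25.5,2.7,0.7,0.4,0.5,-29.7])

```text
t: 28.85
eef_pos: [0.4323, -0.1062, 0.1204]
orientation: [[-0.713, 0.701, 0.001], [0.701, 0.713, -0.001], [-0.001, -0.0, -1.0]]
wrist_force: [-0.1, 0.4, 1.0]
opening: 0.0531
```

```bash
python3 plan.py "431 -104 33 45.7"; python3 -c "
from h import *
p,d=shot('top');W=world('top',d)
m=np.zeros(d.shape,bool);m[205:305,380:490]=1
a=np.radians(15.9);R=np.array([[np.cos(a),np.sin(a)],[-np.sin(a),np.cos(a)]])
L=(W[...,:2]-[.461,-.3153])@R.T
Q=m&(abs(L[...,0])<.045)&(abs(L[...,1])<.07)&(W[...,2]>.018)
q=np.c_[L[Q],W[Q][:,2]];print(len(q),np.percentile(q,[1,50,99],axis=0))"
```

```text
t 28.85 tcp [ 432.2553 -106.2054  120.4379] jaw 45.52 F [-0.0807  0.4192  0.9609] open 53.1 j7 0.9723067577850365
431 -104 33 45.7 -> [0.25 0.07 8.74] [-0.   0.1 -0.2] rows>= 2
346 [[-0.0117 -0.0648  0.0182]
 [ 0.0017 -0.0388  0.0284]
 [ 0.015  -0.015   0.0338]]
```

Sleeve L is level in the tray, spanning y -65 to -15 mm with its top at 28–29 mm. Now sleeve R.

>>> arm_command(commands=[0.2,0.1,4,0,0,0,0.2,0.1,7.5,0,0,0,0.2,0.1,8.4,0,0,0,0.2,0.1,8.7,0,0,0,0.2,0.1,8.7,0,0,0])

```text
t: 29.4
eef_pos: [0.4322, -0.1047, 0.034]
orientation: [[-0.713, 0.701, 0.001], [0.701, 0.713, -0.001], [-0.001, 0.0, -1.0]]
wrist_force: [-0.0, -0.6, 0.5]
opening: 0.0523
```

>>> arm_command(commands=[0,0,0,0,0,0,0,0,0,0,0,0,0,0,0,0,0,0,0,0,0,0,0,0,0,0,0,0,0,0], grip=0)

```text
t: 29.9
eef_pos: [0.4337, -0.1049, 0.0356]
orientation: [[-0.713, 0.701, 0.004], [0.701, 0.713, -0.001], [-0.004, 0.002, -1.0]]
wrist_force: [-0.7, 0.3, 6.6]
opening: 0.0217
```

>>> arm_command(commands=[0,0,-3,0,0,0,0,0,-8,0,0,0,0,0,-10,0,0,0,0,0,-10,0,0,0])

```text
t: 30.3
eef_pos: [0.4359, -0.1051, 0.1394]
orientation: [[-0.713, 0.701, 0.012], [0.701, 0.713, -0.001], [-0.009, 0.008, -1.0]]
wrist_force: [0.6, -0.1, -1.3]
opening: 0.0217
```

```bash
python3 plan.py "451.5 -282 130 15.9"
```

```text
t 30.3 tcp [ 435.9201 -105.0785  139.4117] jaw 45.47 F [ 0.5855 -0.1167 -1.2812] open 21.7 j7 0.958050074257154
451.5 -282 130 15.9 -> [-13.51 -11.53   0.97] [ 0.6  0.4 29.6] rows>= 4
```

>>> arm_command(commands=[-13.5,-11.5,1,0.6,0.4,29.6,-13.5,-11.5,1,0.6,0.4,29.6,-13.5,-11.5,1,0.6,0.4,29.6,-13.5,-11.5,1,0.6,0.4,29.6,-13.5,-11.5,1,0.6,0.4,29.6,-13.5,-11.5,1,0.6,0.4,29.6,-13.5,-11.5,1,0.6,0.4,29.6,-13.5,-11.5,1,0.6,0.4,29.6])

```text
t: 31.1
eef_pos: [0.4518, -0.28, 0.1293]
orientation: [[-0.276, 0.961, -0.0], [0.961, 0.276, 0.001], [0.001, -0.0, -1.0]]
wrist_force: [-0.4, 0.5, -1.1]
opening: 0.0216
```

```bash
python3 plan.py "451.5 -282 42 15.9"; python3 -c "
from h import *
p,d=shot('scene');c=cv2.resize(p[90:210,90:250],None,fx=4,fy=4);cv2.imwrite('pics/s8.png',c[:,:,::-1])"
```

```text
t 31.1 tcp [ 451.7552 -279.9948  129.3149] jaw 16.03 F [-0.3721  0.46   -1.125 ] open 21.6 j7 0.8978259288677088
451.5 -282 42 15.9 -> [-0.2  -0.08  8.73] [-0.  -0.1  0.1] rows>= 2
```

View pics/s8.png

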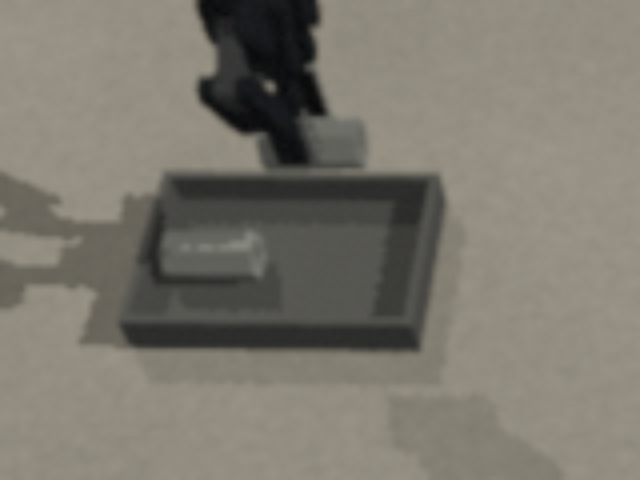

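Sleeve R is held level and sleeve L is lying in the tray. I'll lower it.

>>> arm_command(commands=[-0.2,-0.1,4,0,0,0,-0.2,-0.1,7,0,0,0,-0.2,-0.1,8,0,0,0,-0.2,-0.1,8.5,0,0,0,-0.2,-0.1,8.8,0,0,0,-0.2,-0.1,8.8,0,0,0])

```text
t: 31.75
eef_pos: [0.4522, -0.2826, 0.0425]
orientation: [[-0.276, 0.961, 0.002], [0.961, 0.276, 0.0], [0.0, 0.002, -1.0]]
wrist_force: [0.1, -0.1, -0.5]
opening: 0.0216
```

>>> arm_command(commands=[0,0,0,0,0,0,0,0,0,0,0,0,0,0,0,0,0,0,0,0,0,0,0,0,0,0,-3,0,0,0,0,0,-8,0,0,0,0,0,-13,0,0,0,20,0,-15,0,0,0,20,0,-15,0,0,0,20,0,-15,0,0,0], grip=0.62)

```text
t: 32.75
eef_pos: [0.4103, -0.1379, 0.1881]
orientation: [[-0.275, 0.961, 0.003], [0.961, 0.275, 0.001], [-0.0, 0.003, -1.0]]
wrist_force: [0.2, 1.0, -0.2]
opening: 0.0529
```

```bash
python3 -c "
from h import *
p,d=shot('scene','s9.png');p,d=shot('top');W=world('top',d)
m=np.zeros(d.shape,bool);m[205:305,380:490]=1
a=np.radians(15.9);R=np.array([[np.cos(a),np.sin(a)],[-np.sin(a),np.cos(a)]])
L=(W[...,:2]-[.461,-.3153])@R.T
Q=m&(abs(L[...,0])<.045)&(abs(L[...,1])<.07)&(W[...,2]>.018)
q=np.c_[L[Q],W[Q][:,2]]
for s in (1,-1):
    k=q[q[:,1]*s>0];print(len(k),np.percentile(k,[1,50,99],axis=0) if len(k) else '')
m[:]=0;m[105:205,220:330]=1;P=W[m&(W[...,2]>.044)&(W[...,2]<.07)]
print('bar',len(P),cv2.minAreaRect((P[:,:2]*1000).astype(np.float32)) if len(P) else '')
print(get_obs()['t'],get_obs()['eef_pos'])"
```

```text
0 
0 
bar 125 ((661.5951538085938, -27.57794761657715), (11.963780403137207, 44.01581954956055), 76.48646545410156)
32.85 [ 0.41   -0.1332  0.1878]
```

View pics/s9.png

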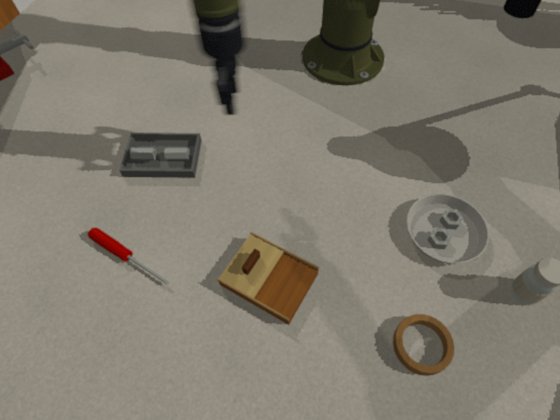

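The picture shows both sleeves in the tray (142,154) and (177,154), both nuts in the dish, and the cover shut with its bar on the bay centre. The arm hid the tray from the top camera, so I'll check the sleeve heights with the scene camera.

>>> arm_command(commands=[0,0,0,0,0,0,0,0,0,0,0,0,0,0,0,0,0,0])

```text
t: 33.15
eef_pos: [0.4101, -0.1345, 0.1878]
orientation: [[-0.283, 0.959, 0.002], [0.959, 0.283, 0.004], [0.003, 0.003, -1.0]]
wrist_force: [-0.1, 0.0, 0.2]
opening: 0.0532
```

```bash
python3 -c "
from h import *
p,d=shot('scene');W=world('scene',d)
a=np.radians(15.9);R=np.array([[np.cos(a),np.sin(a)],[-np.sin(a),np.cos(a)]])
L=(W[...,:2]-[.461,-.3153])@R.T
Q=(abs(L[...,0])<.042)&(abs(L[...,1])<.068)&(W[...,2]>.024)&(W[...,2]<.06)
q=np.c_[L[Q],W[Q][:,2]]
for s in (1,-1):
    k=q[q[:,1]*s>0];print(len(k),np.percentile(k,[2,50,98],axis=0))
    print('ends z',np.median(k[abs(k[:,1])>.048,2]),np.median(k[abs(k[:,1])<.03,2]))
"
```

```text
171 [[-0.0068  0.013   0.0245]
 [ 0.0042  0.038   0.029 ]
 [ 0.0121  0.061   0.0319]]
ends z 0.0289410575038056 0.02905606842740005
178 [[-0.0074 -0.063   0.0244]
 [ 0.0045 -0.0398  0.029 ]
 [ 0.0123 -0.0145  0.032 ]]
ends z 0.02901324331461841 0.028675354137251863
```

Both sleeves are level, with tops at 29 mm as expected. I'm handing in.

```bash
python3 -c "
from cell import *
print(sign_off())"
```

```text
the job is handed in; nothing more can be done
None
```

I sorted all five pieces and handed the job in at about 33 s of the 134 s allowed. I slid the cover open, set the bearing in the bay and slid the cover shut, then put both nuts in the dish and both sleeves in the tray.

My last checks showed:
- **Nuts:** both are flat, with tops at about 22 mm. Their centres lie about 25 and 29 mm from the dish centre, against a limit of 52 mm.
- **Sleeves:** both are level, with tops at 29 mm. They lie about 38 and 40 mm either side of the tray centre along its length, clear of the walls and of each other.
- **Bearing:** a picture taken before the cover was shut showed it flat near the middle of the bay. I could not check it again afterwards because the cover hides it.
- **Cover:** it is against its stop, and the grip bar sits within about 1 mm of the bay centre.

One check failed: the arm hid the tray from the top camera, so I measured the sleeves with the scene camera instead. No checks disagreed with each other. The highest wrist force I read was about 9 N, while the fingers were closing. The hand-in gave no verdict.

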